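# Make up two bolting kits at the fabrication bench

### The job

Make up two kits for the fitters from the stock in the middle of the bench: the red-primed cleat, the gold bolt and the white spacer go in the orange tray, and the bare galvanised cleat and the blue bolt go in the white tray. In each tray the cleat stands flat in the wide bay and the other parts go one to a narrow bay (either one), flat on the tray floor and upright as they stand now. Leave the spare green cleat where it stands.

Things in the scene. Friction and masses are not known exactly. Their poses are not given: they have to be found in the camera images.
- cleat_red: Red-primed angle cleat (equal steel angle, 50 x 50 mm legs, 8 mm thick, 60 mm long, about 0.34 kg), standing on one leg with the other leg upright to 50 mm height. Origin: centre of the underside of the lying leg. x runs across it: the lying leg spans x -25..+25 mm and the upright leg is the plate at x -25..-17 mm (mid-plane x = -21 mm, faces square to x); y runs along its 60 mm length; z up. Pinch the upright leg across its 8 mm thickness.
- cleat_galv: Bare galvanised (pale silver) angle cleat (equal steel angle, 50 x 50 mm legs, 8 mm thick, 60 mm long, about 0.34 kg), standing on one leg with the other leg upright to 50 mm height. Origin: centre of the underside of the lying leg. x runs across it: the lying leg spans x -25..+25 mm and the upright leg is the plate at x -25..-17 mm (mid-plane x = -21 mm, faces square to x); y runs along its 60 mm length; z up. Pinch the upright leg across its 8 mm thickness.
- cleat_green: Green-primed spare angle cleat (equal steel angle, 50 x 50 mm legs, 8 mm thick, 60 mm long, about 0.34 kg), standing on one leg with the other leg upright to 50 mm height. Origin: centre of the underside of the lying leg. x runs across it: the lying leg spans x -25..+25 mm and the upright leg is the plate at x -25..-17 mm (mid-plane x = -21 mm, faces square to x); y runs along its 60 mm length; z up. Pinch the upright leg across its 8 mm thickness. It stays where it is.
- bolt_gold: Gold-yellow passivated hex bolt standing on its head, threaded shank up, about 0.34 kg: head 36 mm across flats (42 across corners) and 15 mm high, shank 24 mm diameter rising from there to 85 mm height. Origin: centre of the head's underside; z up along the shank.
- bolt_blue: Blue-coated hex bolt standing on its head, threaded shank up, about 0.34 kg: head 36 mm across flats (42 across corners) and 15 mm high, shank 24 mm diameter rising from there to 85 mm height. Origin: centre of the head's underside; z up along the shank.
- spacer: White nylon spacer sleeve, a round tube standing on end: outside 34 mm, bore 22 mm, 50 mm high, about 0.05 kg. Origin: centre of its underside; z up along the tube.
- tray_orange: Orange kit tray, held to the bench by magnets (does not move), 98 x 212 mm, 12 mm high, open above, floor 3 mm thick, walls 4 mm. Origin: centre of its underside; x across its 98 mm width, y along its 212 mm length, z up. Three bays in a row along y, each 90 mm inside along x: the wide bay (80 mm inside along y, centre at y = -62 mm), the middle narrow bay (58 mm, centre y = +11 mm) and the end narrow bay (58 mm, centre y = +73 mm). All bay centres lie at x = 0.
- tray_white: White kit tray, held to the bench by magnets (does not move), 98 x 212 mm, 12 mm high, open above, floor 3 mm thick, walls 4 mm. Origin: centre of its underside; x across its 98 mm width, y along its 212 mm length, z up. Three bays in a row along y, each 90 mm inside along x: the wide bay (80 mm inside along y, centre at y = -62 mm), the middle narrow bay (58 mm, centre y = +11 mm) and the end narrow bay (58 mm, centre y = +73 mm). All bay centres lie at x = 0.
Things that resemble listed ones, but are neither listed nor needed, are in the scene too. Several things look just like the bolt_gold: the one meant starts farthest to the robot's left.

How it is judged:
By the outcome, as a careful person would: the job done as asked, in the order asked, and still so for the second after the job is handed in, with the robot touching nothing.
It also fails if it takes over 131 s, if anything falls off the work surface, if the arm or the gripper's body presses on something with over 40 N, if the wrist force passes 120 N, or if a joint passes its speed limit or range.

### The arm

A 7-joint arm with a two-finger parallel gripper is mounted at the origin on the work surface. World frame = base frame: x ahead of the robot, y to its left, z up, the work surface at z = 0. Lengths are in mm, angles in rad, forces in N, time in s.
With the tool pointing down it reaches from about 425 to 1025 mm from the base axis. Payload 9.4 kg.
Tool frame: the origin (TCP) lies at the very end of the fingers, on their centre line; the grasp point (between the pads) lies tcp_to_grasp behind it (tcp_to_grasp is the distance from the TCP to the grasp point, in mm); z points along the fingers, y is the line along which they close (so a half turn about z gives the same grasp; the last joint's range is limited). The gripper opens to 85 mm and grips with 20 to 120 N. Pads are 22 mm wide; open, the fingers measure 114 mm over their backs; the gripper's body (76 mm by 85 mm) begins 54 mm behind the grasp point. The pads swing forward as they close: fully open they stand 13 mm farther back than shut.
Start: joints at [1.266, 0.599, -0.003, 1.599, 0.002, 0.943, -0.08], TCP at [163.719, -706.272, 197.975] pointing down, gripper open.
Joint ranges: [-2.57, 2.57], [-0.35, 1.97], [-1.29, 1.29], [0.11, 2.56], [-1.05, 4.19], [0.11, 1.86], [-2.63, 2.63]. Speed limits (rad/s): [2.22, 2.22, 3.01, 3.01, 3.14, 3.14, 3.14].

### API

Orientations are given as a unit quaternion [x, y, z, w].
In Python, from cell import sense, grab_frame, finish_job, recognise, trace, tcp_to_grasp gives the robot as it stands.
- The arm moves only by the tool jog_arm, never from a script. Its argument "moves" is a list that holds one entry, the list of rows, each a list of 7 numbers: the closure, from 0 (fully open) to 1 (shut), then the shift along the tool's x, y, z in units of 30 mm (1.0 is 30 mm), then the turn, a rotation vector about the tool's x, y, z in rad. A call has 1 to 12 rows; each row is the pose to reach, as a shift and turn from the pose commanded when the call began, along the tool's axes at that moment; what a row does not reach only later rows make up. A row lasts 1/10 s, in which the tool goes at most 50 mm and 8.59 degrees, less where a joint would pass 70% of its speed; a pose out of reach is approached as far as the arm can. A call with a gripper value outside its range is refused whole. The fingers move at their own pace and stop on an object; "squeeze" is the grip in N (left out, the last holds). Time passes only in rows, so rows that repeat a pose let the fingers close. It gives the time, the measured TCP pose, the force, the opening and the grip force at its end, in the units of the state.
- sense(): the state, without advancing time (a new reading comes with each control period).
- grab_frame(name): name is "scene" or "top"; returns a dict with "img" (420x560x3 uint8, red, green, blue), "z_map" (420x560 float32, mm along the optical axis (not along the pixel's ray), 0 where there is no reading), "intrinsics" (3x3 intrinsics, pixels), "cam_to_world" (4x4, takes a point from camera to world coordinates). Camera axes: x right, y down, z forward; pixel columns grow to the right and rows downward; lengths in mm; the calibration is good to about 2 mm. A picture is of the moment at which its call begins.
- finish_job(): hands the job in; it is judged then, once.
Trained networks look in the newest picture that a camera, given by its name, has taken for a name from the list of things; names that differ only in an ending like _2 or _b are one class to them, and where a whole thing is asked for, a point or a joint stands for the part that bears it (a point fixed in the world has none). Each returns a list of dicts, best first, with "confidence" (0 to 1); they miss things now and then, are a little off and sometimes report something else, mostly with a low value. They report only what shows in the picture. A call takes as long as a camera call. They do not tell look-alikes from the thing itself.
- recognise(camera, target): "location" ([column, row] in pixels, amid what is visible of it).
- trace(camera, target): "pixels" (420x560 bool, what is visible of it) and "location" ([column, row] in pixels, amid what is visible of it).
The state is a dict: "t": time; "joint_positions": joint angles; "joint_velocities": joint speeds; "joint_efforts": joint torques, N m; "tool_pos": TCP position; "tool_rot": TCP orientation; "contact_force": force on the tool from outside, world axes, zero at the start; "wrist_torque": the same for the moment, N m; "opening": opening from 0.0 (shut) to 1.0 (fully open); "finger_force": force on a finger pad.
Only numpy, scipy, OpenCV 4.12 (cv2) and the standard library are available. Lean on these libraries where they do the work, as an engineer would, in place of code of your own. Each camera call takes 0.05 s, during which the arm holds its last target. There are 200 camera calls.

## Working session

There is one attempt and no reset: what is moved stays moved. The work goes in short steps, Python scripts to look and compute and a tool call to move; the robot and the scene stay as the last step left them, time stands still between calls to the robot, and variables do not carry over. Pictures are saved under pics/ and viewed, at most 14 in all, crops included, and the job is handed in when it is done.

Besides the shell and the picture viewer there is one more tool, called after "Call:" as name(argument=value, ...), one argument or row to a line, values as JSON. jog_arm: Moves the arm, as the interface text tells. Its arguments: {"type":"object","properties":{"moves":{"type":"array"},"squeeze":{"type":"number"}},"required":["moves"]}

```bash
mkdir -p pics; ls
python3 - <<'E'
from cell import *
import cv2,numpy as np
print(sense()); print(tcp_to_grasp)
for n in("top","scene"):
    f=grab_frame(n); cv2.imwrite(f"pics/{n}0.png",f["img"][:,:,::-1]); print(n,f["intrinsics"],f["cam_to_world"])
    np.savez(f"/tmp/{n}0.npz",**f)
E
```

```text
pics
{'t': 0.0, 'joint_positions': array([ 1.2662707 ,  0.60010978, -0.00254553,  1.60012469,  0.00177475,
        0.94290916, -0.07981313]), 'joint_velocities': array([-9.36891226e-04, -8.32859911e-05, -1.24284568e-03, -3.16308170e-04,
        1.27370477e-03,  9.26019417e-04, -2.29298875e-03]), 'joint_efforts': array([-4.93074458e-04, -7.76456523e+01,  1.56407520e+00, -2.58016258e+01,
        1.21995126e-02,  8.93257064e-03, -2.48801138e-05]), 'tool_pos': array([ 163.61796435, -705.75895179,  197.12989558]), 'tool_rot': array([ 9.93516809e-01,  1.13682678e-01, -1.47662528e-04, -7.60152646e-04]), 'contact_force': array([-0.5409734 ,  0.57132787,  0.19297673]), 'wrist_torque': array([ 0.01700951,  0.00764519, -0.04547791]), 'finger_force': 0.0, 'opening': 1.0048016815602951}
18.700000000000003
top [[540.09194249   0.         275.99231795]
 [  0.         540.09194249 211.36490653]
 [  0.           0.           1.        ]] [[-1.59076979e-02 -9.97562623e-01  6.79393759e-02  5.00646845e+02]
 [-9.99844988e-01  1.53576639e-02 -8.61062638e-03 -4.20969246e-01]
 [ 7.54624894e-03 -6.80658197e-02 -9.97652293e-01  1.12731290e+03]
 [ 0.00000000e+00  0.00000000e+00  0.00000000e+00  1.00000000e+00]]
scene [[436.41980919   0.         278.65799741]
 [  0.         436.41980919 204.75100696]
 [  0.           0.           1.        ]] [[-3.71365772e-01  5.66120821e-01 -7.35931165e-01  1.30247991e+03]
 [ 9.28275182e-01  2.09463484e-01 -3.07295031e-01  2.94511687e+02]
 [-1.98154088e-02 -7.97265492e-01 -6.03303476e-01  6.24846132e+02]
 [ 0.00000000e+00  0.00000000e+00  0.00000000e+00  1.00000000e+00]]
```

View pics/top0.png

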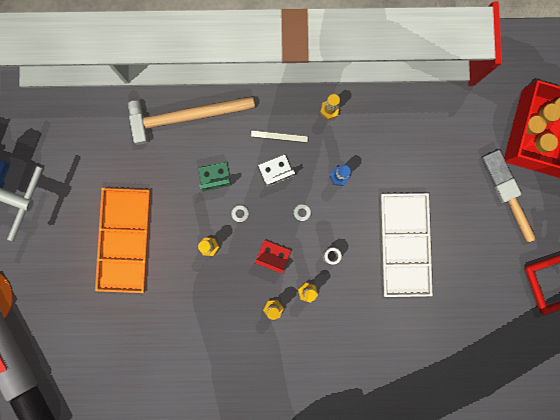

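View pics/scene0.png

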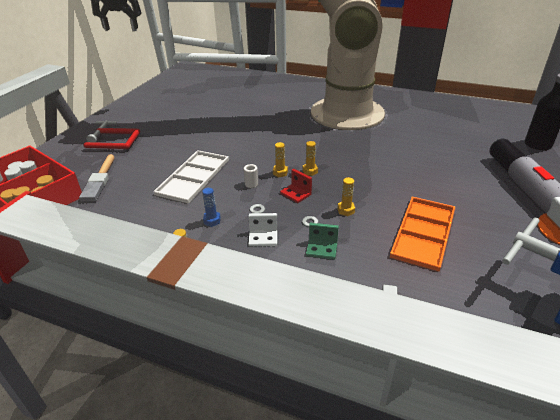

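```bash
cat > h.py <<'E'
from cell import *
import numpy as np, cv2
def world(f):
    z=f["z_map"].astype(float);K=f["intrinsics"];v,u=np.mgrid[:420,:560]
    P=np.stack([(u-K[0,2])/K[0,0]*z,(v-K[1,2])/K[1,1]*z,z,np.ones_like(z)],-1)@f["cam_to_world"].T
    return P[...,:3]
def blobs(W,cx,cy,z0,z1,r=60):
    m=(abs(W[...,0]-cx)<r)&(abs(W[...,1]-cy)<r)&(W[...,2]>z0)&(W[...,2]<z1)
    return W[m]
E
python3 - <<'E'
from h import *
np.set_printoptions(precision=1,suppress=True)
f=grab_frame("top");W=world(f)
print("bench z",np.median(W[300:330,150:250,2]), "beam",W[35,200],W[75,200],W[40,295])
for n in ["cleat_red","cleat_galv","cleat_green","bolt_gold","bolt_blue","spacer","tray_orange","tray_white"]:
    for d in trace("top",n)[:5]:
        m=d["pixels"];P=W[m];P=P[P[:,2]>-20]
        print(n,round(d["confidence"],2),np.array(d["location"]),m.sum(),"med",np.median(P,0),"zmax",np.percentile(P[:,2],98))
        if n.startswith("cleat"):
            T=P[P[:,2]>40];(c,s,a)=cv2.minAreaRect(T[:,:2].astype(np.float32));print("  top",T.mean(0),c,s,a,"low",P[(P[:,2]<25)].mean(0))
        elif n.startswith("tray"): print("  ",cv2.minAreaRect(P[:,:2].astype(np.float32)), cv2.minAreaRect(np.argwhere(m)[:,::-1].astype(np.float32)))
        else:
            T=P[P[:,2]>np.percentile(P[:,2],98)-8];print("  topc",len(T),T.mean(0),(T.min(0)+T.max(0))/2)
E
```

```text
bench z -0.755749749951292 beam [901.1 128.1 139.7] [868.4 146.    6.4] [889.3 -49.7 139.3]
cleat_red 0.98 [272.1 257.1] 730 med [482.9  -0.6   7.7] zmax 50.999235235506895
  top [465.7   6.4  66.4] (467.6265869140625, 2.5564308166503906) (50.250972747802734, 43.262447357177734) 35.573726654052734 low [487.4  -2.5   7.1]
cleat_galv 0.72 [276.5 170.8] 704 med [661.7 -11.4   7.8] zmax 51.047056405351654
  top [643.1 -17.7  48. ] (643.1611938476562, -17.38101577758789) (8.851737022399902, 59.489356994628906) 21.073139190673828 low [666.4  -9.4   7. ]
cleat_galv 0.36 [207.4 248.8] 282 med [505.2 126.3  40.7] zmax 87.55447653182372
  top [506.2 127.6  95.9] (507.00909423828125, 70.9432373046875) (21.57672691345215, 142.49098205566406) 0.9758598804473877 low [505.8 125.2  14. ]
cleat_galv 0.28 [123.  237.9] 5112 med [521.9 310.3   2.9] zmax 13.680087457203605
  top [ 500.6   -0.4 1127.3] (500.6468505859375, -0.42096924781799316) (0.0, 0.0) 0.0 low [522.3 310.2   3.8]
cleat_green 0.79 [214.3 175.9] 686 med [651.9 116.2   7.8] zmax 51.46718669035612
  top [630.8 112.   56.7] (581.41467285156
[... 630 characters left out ...]
]
bolt_gold 0.46 [272.4 256.6] 743 med [483.1  -0.3   7.7] zmax 50.992460415325105
  topc 122 [466.    7.3  66.5] [476.9   6.9 585.2]
bolt_blue 0.56 [340.1 175.7] 315 med [ 644.9 -137.6   43.5] zmax 86.863071333025
  topc 119 [ 649.2 -141.8   83.7] [ 649.5 -141.7   84. ]
spacer 0.47 [335.  256.9] 226 med [ 483.5 -119.8   46.5] zmax 52.24654894910441
  topc 132 [ 483.8 -119.7   48.7] [ 483.3 -120.    49. ]
tray_orange 0.72 [124.  241.1] 5165 med [521.4 310.    2.8] zmax 13.653899887968649
   ((516.2290649414062, 181.93209838867188), (365.9342041015625, 215.5963134765625), 86.46209716796875) ((122.17921447753906, 240.19229125976562), (51.25739288330078, 104.10729217529297), 3.6522228717803955)
```

```bash
cat >> h.py <<'E'
def cleat(W,cx,cy,z=0,r=60):
    P=blobs(W,cx,cy,z+3.5,z+60,r);T=P[(P[:,2]>z+44)][:,:2];L=P[P[:,2]<z+20][:,:2]
    c,s,a=cv2.minAreaRect(T.astype(np.float32)); a=np.radians(a)
    x=np.array([np.cos(a),np.sin(a)]) if s[0]<s[1] else np.array([-np.sin(a),np.cos(a)])
    x*=np.sign((L.mean(0)-np.array(c))@x)
    return np.array(c),s,x,np.degrees(np.arctan2(x[1],x[0]))
def ring(W,cx,cy,z0,z1,r=45):
    P=blobs(W,cx,cy,z0,z1,r)[:,:2];return cv2.minEnclosingCircle(P.astype(np.float32))
E
python3 - <<'E'
from h import *
np.set_printoptions(precision=1,suppress=True)
f=grab_frame("top");W=world(f)
for n,c in dict(red=(478,0),galv=(655,-12),green=(645,114)).items(): print(n,cleat(W,*c))
print("gold",ring(W,506,128,80,95),"blue",ring(W,649,-142,80,95),"sp",ring(W,484,-120,45,60))
K=f["intrinsics"]
for n,px in dict(o=(123,240),w=(406,245)).items():
    m=np.zeros((420,560),bool);m[px[1]-75:px[1]+75,px[0]-42:px[0]+42]=1
    m&=(W[...,2]>9)&(W[...,2]<20);P=W[m][:,:2].astype(np.float32)
    m8=m.astype(np.uint8);k,l,s,_=cv2.connectedComponentsWithStats(m8);i=1+s[1:,4].argmax();P=W[l==i][:,:2].astype(np.float32)
    r=cv2.minAreaRect(P);print(n,r,np.array(cv2.boxPoints(r)))
E
```

```text
red (array([465.2,   7.2]), (58.95649337768555, 8.017926216125488), array([ 0.9, -0.4]), np.float64(-22.268150329589844))
galv (array([643.4, -17.4]), (8.58169937133789, 59.078433990478516), array([0.9, 0.4]), np.float64(21.450620651245117))
green (array([631.7, 115. ]), (8.444412231445312, 60.04744338989258), array([1. , 0.2]), np.float64(10.739734649658201))
gold ((506.87396240234375, 131.10186767578125), 11.929929733276367) blue ((649.2216796875, -141.89703369140625), 11.753900527954102) sp ((484.0495910644531, -120.00679779052734), 16.792583465576172)
o ((532.4390869140625, 308.14727783203125), (99.35836791992188, 192.5561981201172), 86.7219467163086) [[433.5 264.1]
 [625.7 253. ]
 [631.4 352.2]
 [439.2 363.3]]
w ((481.691162109375, -277.0965576171875), (99.40849304199219, 167.40411376953125), 89.76655578613281) [[ 397.8 -326.5]
 [ 565.2 -327.1]
 [ 565.6 -227.7]
 [ 398.2 -227.1]]
```

Run:
```python
from h import *
np.set_printoptions(precision=1,suppress=True)
f=np.load("/tmp/top0.npz");W=world(f);I=f["img"].astype(int)
K=f["intrinsics"];C=f["cam_to_world"]
def proj(p,z):
    d=C[:3,:3]@np.linalg.solve(K,[p[0],p[1],1]);o=C[:3,3];return (o+d*(z-o[2])/d[2])[:2]
for n,px in dict(o=(123,240),w=(406,245)).items():
    m=np.zeros((420,560),bool);m[px[1]-75:px[1]+75,px[0]-42:px[0]+42]=1
    m&=((I[...,0]-I[...,2]>60) if n=='o' else (I.min(-1)>120))
    k,l,s,_=cv2.connectedComponentsWithStats(m.astype(np.uint8));i=1+s[1:,4].argmax()
    q=np.argwhere(l==i)[:,::-1]
    Q=np.array([proj(p,12) for p in q],np.float32)
    r=cv2.minAreaRect(Q);print(n,r,cv2.boxPoints(r))
    # bay dividers along the axis
    c=np.array(r[0]);a=np.array(r[2]);
    b=cv2.boxPoints(r); e=b[1]-b[0]; e2=b[2]-b[1]; L=e if np.hypot(*e)>np.hypot(*e2) else e2
    L=L/np.hypot(*L); L*=-np.sign(L[0]); print("tray y dir",L,np.degrees(np.arctan2(L[1],L[0])))
    for k_,y in dict(wide=-62,mid=11,end=73).items(): print(k_,c+L*y)
    R=W[l==i]; R=R[(R[:,2]>-5)&(R[:,2]<20)]
    s_=((R[:,:2]-c)@L); h=[round(float(np.mean((R[(abs(s_-t)<1.5),2])>7)),1) for t in range(-108,110,3)]; print(h)
```

```text
o ((523.0867919921875, 307.6805725097656), (100.95419311523438, 213.33328247070312), 86.70252227783203) [[413.7 263.4]
 [626.7 251.2]
 [632.5 351.9]
 [419.5 364.2]]
tray y dir [-1.   0.1] 176.70251
wide [585.  304.1]
mid [512.1 308.3]
end [450.2 311.9]
[0.0, 1.0, 0.7, 0.1, 0.2, 0.1, 0.1, 0.2, 0.1, 0.2, 0.1, 0.2, 0.1, 0.1, 0.1, 0.1, 0.1, 0.1, 0.1, 0.1, 0.1, 0.1, 0.1, 0.1, 0.1, 0.1, 0.1, 0.1, 0.1, 0.7, 0.7, 0.1, 0.1, 0.1, 0.1, 0.1, 0.1, 0.1, 0.1, 0.1, 0.2, 0.1, 0.1, 0.1, 0.2, 0.1, 0.1, 0.1, 0.1, 0.2, 0.9, 0.4, 0.1, 0.1, 0.1, 0.1, 0.1, 0.1, 0.1, 0.1, 0.1, 0.1, 0.1, 0.1, 0.1, 0.1, 0.1, 0.1, 0.1, 0.1, 0.4, 0.9, 0.0]
w ((504.12384033203125, -277.8766174316406), (100.86114501953125, 212.96359252929688), 89.96546173095703) [[ 397.6 -328.2]
 [ 610.6 -328.4]
 [ 610.6 -227.5]
 [ 397.7 -227.4]]
tray y dir [-1.  0.] 179.96545
wide [ 566.1 -277.9]
mid [ 493.1 -277.9]
end [ 431.1 -277.8]
[0.0, 0.9, 0.5, 0.1, 0.1, 0.1, 0.1, 0.1, 0.1, 0.1, 0.1, 0.1, 0.1, 0.1, 0.1, 0.1, 0.1, 0.1, 0.1, 0.1, 0.1, 0.1, 0.1, 0.1, 0.1, 0.1, 0.1, 0.1, 0.3, 0.8, 0.5, 0.1, 0.1, 0.1, 0.1, 0.2, 0.1, 0.1, 0.1, 0.1, 0.1, 0.1, 0.1, 0.1, 0.1, 0.1, 0.1, 0.1, 0.2, 0.5, 1.0, 0.3, 0.1, 0.1, 0.1, 0.1, 0.1, 0.1, 0.1, 0.1, 0.1, 0.1, 0.1, 0.1, 0.1, 0.1, 0.1, 0.1, 0.1, 0.1, 0.7, 0.9, 0.0]
```

```bash
cat >> h.py <<'E'
from scipy.spatial.transform import Rotation as Rn
def go(x,y,z,yaw=None,free=True,frm=None):
    """row (without closure) taking TCP to x,y,z with tool y along world angle yaw (deg), tool straight down;
    frm=(x,y,z,yaw) replaces the measured pose"""
    s=sense();R=Rn.from_quat(s["tool_rot"]).as_matrix();p=s["tool_pos"]
    if frm is not None:
        a=np.radians(frm[3]);Y=[np.cos(a),np.sin(a),0];Z=[0,0,-1];R=np.stack([np.cross(Y,Z),Y,Z],1);p=np.array(frm[:3])
    d=R.T@(np.array([x,y,z])-p)/30
    cur=np.degrees(np.arctan2(R[1,1],R[0,1]))
    yaw=cur if yaw is None else yaw
    a=np.radians(yaw);Y=np.array([np.cos(a),np.sin(a),0]);Z=np.array([0,0,-1.]);T=np.stack([np.cross(Y,Z),Y,Z],1)
    w=Rn.from_matrix(R.T@T).as_rotvec()
    print("cur yaw %.1f"%cur,"p",p.round(1),"row",np.round(np.r_[d,w],3).tolist(),"dist %.0f"%(30*np.hypot.reduce(d)))
E
python3 - <<'E'
from h import *
go(420,-450,160,-60);go(465.2,7.2,120,-22.3);go(465.2,7.2,120,-22.3,frm=(420,-450,160,-60))
E
```

```text
cur yaw -76.9 p [ 163.7 -706.3  198. ] row [10.252, -6.392, 1.266, 0.0, 0.0, -0.296] dist 364
cur yaw -76.9 p [ 163.7 -706.3  198. ] row [15.162, -20.897, 2.599, -0.0, 0.0, -0.954] dist 778
cur yaw -60.0 p [ 420 -450  160] row [8.925, -12.445, 1.333, 0.0, 0.0, -0.658] dist 461
```

Call:
jog_arm(
  moves=[
    [[0,10.25,-6.4,1.27,0,0,-0.3],[0,10.25,-6.4,1.27,0,0,-0.3],[0,10.25,-6.4,1.27,0,0,-0.3],[0,10.25,-6.4,1.27,0,0,-0.3],[0,10.25,-6.4,1.27,0,0,-0.3],[0,10.25,-6.4,1.27,0,0,-0.3],[0,10.25,-6.4,1.27,0,0,-0.3],[0,15.15,-20.9,2.6,0,0,-0.95],[0,15.15,-20.9,2.6,0,0,-0.95],[0,15.15,-20.9,2.6,0,0,-0.95],[0,15.15,-20.9,2.6,0,0,-0.95],[0,15.15,-20.9,2.6,0,0,-0.95]],
  ],
)

```text
t: 1.8
tool_pos: [439.0, -211.0, 139.6]
tool_rot: [0.83, 0.558, 0.0, 0.0]
contact_force: [1.1, -0.4, -0.1]
opening: 0.999
finger_force: 0.0
```

Run:
```python
from h import *
go(465.2,7.2,120,-22.3)
```

```text
cur yaw -22.2 p [ 439.  -211.   139.6] row [7.063, -1.945, 0.653, 0.001, -0.0, 0.001] dist 221
```

Call:
jog_arm(
  moves=[
    [[0,7.06,-1.95,0.65,0,0,0],[0,7.06,-1.95,0.65,0,0,0],[0,7.06,-1.95,0.65,0,0,0],[0,7.06,-1.95,0.65,0,0,0],[0,7.06,-1.95,0.65,0,0,0],[0,7.06,-1.95,0.65,0,0,0],[0,7.06,-1.95,0.65,0,0,0]],
  ],
)

```text
t: 2.5
tool_pos: [466.0, 5.4, 120.0]
tool_rot: [0.831, 0.556, -0.0, 0.0]
contact_force: [1.1, -0.2, -1.0]
opening: 1.003
finger_force: 0.0
```

Run:
```python
from h import *
go(465.2,7.2,16,-22.3)
```

```text
cur yaw -22.5 p [466.    5.4 120. ] row [0.048, -0.048, 3.468, 0.0, 0.0, -0.003] dist 104
```

Call:
jog_arm(
  moves=[
    [[0,0.05,0,1.5,0,0,0],[0,0.05,0,2.5,0,0,0],[0,0.05,0,3.1,0,0,0],[0,0.05,0,3.45,0,0,0],[0,0.05,0,3.45,0,0,0],[1,0.05,0,3.45,0,0,0],[1,0.05,0,3.45,0,0,0],[1,0.05,0,3.45,0,0,0],[1,0.05,0,3.45,0,0,0],[1,0.05,0,3.45,0,0,0],[1,0.05,0,3.45,0,0,0],[1,0.05,0,3.45,0,0,0]],
  ],
  squeeze=60,
)

```text
t: 3.7
tool_pos: [466.7, 6.8, 16.8]
tool_rot: [0.832, 0.555, 0.0, 0.0]
contact_force: [-0.6, 0.7, 6.7]
opening: -0.001
finger_force: 3.3
```

Run:
```python
from h import *
s=sense();print(s['joint_positions'].round(2))
go(465.2,7.2,130);
# place: cleat centre at wide bay centre, cleat x along -3.3deg
a=np.radians(-3.3);c=np.array([585,304.1]);L=c-21*np.array([np.cos(a),np.sin(a)]);print(L)
go(*L,130,-3.3)
```

```text
[-0.05  0.62 -0.12  2.32  0.32  0.22 -0.86]
cur yaw -22.5 p [466.7   6.8  16.8] row [-0.006, -0.05, -3.774, 0.0, -0.0, 0.0] dist 113
[564.03482185 305.30884457]
cur yaw -22.5 p [466.7   6.8  16.8] row [10.435, -0.811, -3.772, 0.001, -0.0, -0.335] dist 334
```

Run:
```python
from h import *
f=grab_frame("scene");cv2.imwrite("pics/s1.png",cv2.resize(f["img"][120:280,180:400,::-1],None,fx=3,fy=3))
print(sense()["opening"],sense()["finger_force"])
f=grab_frame("top");cv2.imwrite("pics/t1.png",cv2.resize(f["img"][180:340,190:400,::-1],None,fx=3,fy=3))
```

```text
-1.8595671936869488e-05 3.2972776448241348
```

View pics/s1.png

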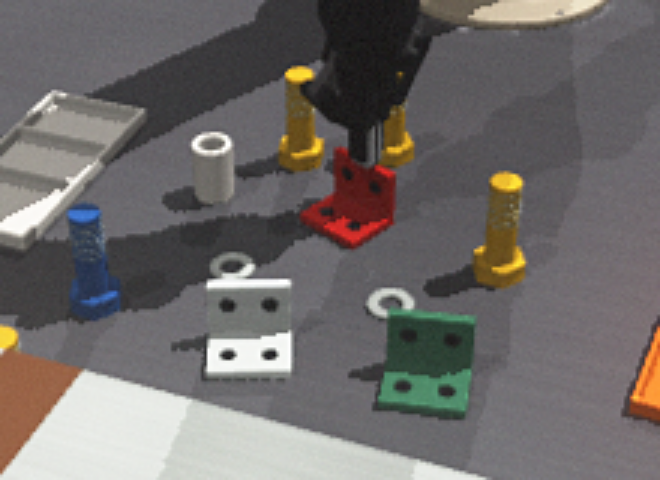

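View pics/t1.png

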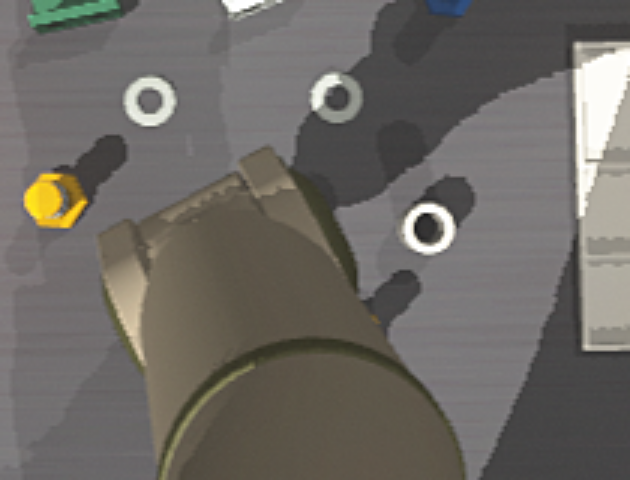

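Run:
```python
from h import *
f=grab_frame("top");W=world(f);
P=blobs(W,478,0,3,300,70)
print(cleat(W,490,0,r=55))
f=grab_frame("scene");W=world(f)
for n,c in dict(red=(490,0),galv=(655,-12),green=(645,114)).items(): print(n,cleat(W,*c))
print("gold",ring(W,506,128,80,95),"blue",ring(W,649,-142,80,95),"sp",ring(W,484,-120,45,60))
```

```text
(array([0., 0.]), (0.0, 0.0), array([-0.,  1.]), np.float64(90.0))
red (array([470.21990967,   4.59342957]), (60.90635681152344, 17.8834171295166), array([ 0.95532475, -0.29555815]), np.float64(-17.191009521484382))
galv (array([644.76934814, -19.15064812]), (11.92627239227295, 59.78691101074219), array([0.92501561, 0.37992909]), np.float64(22.32929039001465))
green (array([632.6307373 , 112.99246979]), (10.996091842651367, 59.65994644165039), array([0.97995981, 0.19919532]), np.float64(11.48990726470947))
gold ((506.5322265625, 130.2610626220703), 13.188814163208008) blue ((650.6563720703125, -143.3909454345703), 12.391152381896973) sp ((484.1934509277344, -123.70181274414062), 19.372634887695312)
```

Run:
```python
from h import *
np.set_printoptions(precision=0,suppress=True)
f=grab_frame("scene");W=world(f)
for v in range(145,186,3): print(v,[tuple(W[v,u].round().astype(int)) for u in (288,293,297,300,303,306,310)])
cv2.imwrite("pics/s2.png",cv2.resize(f["img"][130:210,265:345,::-1],None,fx=7,fy=7,interpolation=0))
```

```text
145 [(np.int64(513), np.int64(-9), np.int64(150)), (np.int64(499), np.int64(-3), np.int64(143)), (np.int64(495), np.int64(5), np.int64(143)), (np.int64(487), np.int64(10), np.int64(139)), (np.int64(490), np.int64(18), np.int64(142)), (np.int64(470), np.int64(18), np.int64(132)), (np.int64(464), np.int64(26), np.int64(130))]
148 [(np.int64(514), np.int64(-9), np.int64(142)), (np.int64(477), np.int64(-11), np.int64(122)), (np.int64(494), np.int64(5), np.int64(135)), (np.int64(488), np.int64(10), np.int64(132)), (np.int64(487), np.int64(17), np.int64(133)), (np.int64(465), np.int64(17), np.int64(121)), (np.int64(465), np.int64(26), np.int64(123))]
151 [(np.int64(527), np.int64(-4), np.int64(143)), (np.int64(508), np.int64(1), np.int64(133)), (np.int64(478), np.int64(-1), np.int64(117)), (np.int64(482), np.int64(8), np.int64(121)), (np.int64(487), np.int64(17), np.int64(125)), (np.int64(477), np.int64(21), np.int64(120)), (np.int64(449), np.int64(21), np.int64(106))]
154 [(np.int64(523), np.int64(-6), np.int64(133)), (np.int64(509), np.int64(1), np.int64(126)), (np.int64(470), np.int64(-
[... 2692 characters left out ...]
np.int64(48)), (np.int64(477), np.int64(32), np.int64(49))]
181 [(np.int64(437), np.int64(-39), np.int64(-1)), (np.int64(458), np.int64(-18), np.int64(17)), (np.int64(468), np.int64(-4), np.int64(27)), (np.int64(468), np.int64(4), np.int64(28)), (np.int64(474), np.int64(14), np.int64(34)), (np.int64(479), np.int64(23), np.int64(40)), (np.int64(477), np.int64(32), np.int64(41))]
184 [(np.int64(452), np.int64(-34), np.int64(1)), (np.int64(465), np.int64(-15), np.int64(13)), (np.int64(466), np.int64(-5), np.int64(16)), (np.int64(468), np.int64(4), np.int64(19)), (np.int64(474), np.int64(14), np.int64(26)), (np.int64(474), np.int64(21), np.int64(28)), (np.int64(476), np.int64(32), np.int64(32))]
```

View pics/s2.png

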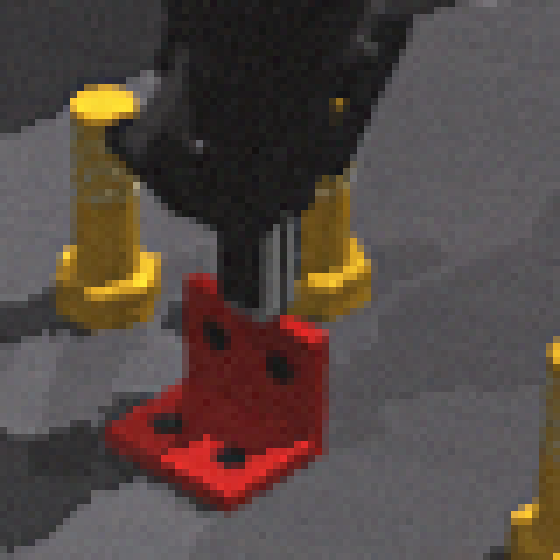

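Call:
jog_arm(
  moves=[
    [[1,0,0,-1.5,0,0,0],[1,0,0,-2.5,0,0,0],[1,0,0,-2.5,0,0,0],[1,0,0,-2.5,0,0,0]],
  ],
)

```text
t: 4.35
tool_pos: [466.9, 6.6, 92.0]
tool_rot: [0.832, 0.555, 0.001, 0.0]
contact_force: [-0.3, -0.3, 0.0]
opening: -0.0
finger_force: 0.0
```

Run:
```python
from h import *
np.set_printoptions(precision=0,suppress=True)
s=sense();print(s["tool_pos"],s["contact_force"],s["joint_positions"].round(3))
f=grab_frame("scene");W=world(f)
P=blobs(W,470,5,60,200,40)
for z in range(60,200,8):
    q=P[(P[:,2]>=z)&(P[:,2]<z+8)]
    if len(q): print(z,len(q),q.min(0),q.max(0))
cv2.imwrite("pics/s3.png",cv2.resize(f["img"][90:210,245:365,::-1],None,fx=4.5,fy=4.5,interpolation=0))
print(cleat(W,478,0))
```

```text
[467.   7.  92.] [-0. -0.  0.] [ 0.  0. -0.  2.  0.  0. -1.]
124 16 [466.  -3. 126.] [478.  20. 132.]
132 34 [463.  -4. 132.] [483.  20. 140.]
140 38 [455.  -4. 140.] [485.  19. 148.]
148 40 [456.  -4. 149.] [483.  19. 156.]
156 35 [457.  -3. 156.] [482.  19. 164.]
164 36 [449.  -3. 164.] [496.  27. 172.]
172 91 [440. -16. 172.] [504.  31. 180.]
180 78 [434. -18. 180.] [508.  32. 188.]
188 103 [431. -22. 188.] [510.  34. 196.]
196 37 [431. -19. 196.] [510.  34. 200.]
(array([467.,   5.]), (60.8602180480957, 11.780527114868164), array([ 1., -0.]), np.float64(-23.738471984863285))
```

View pics/s3.png

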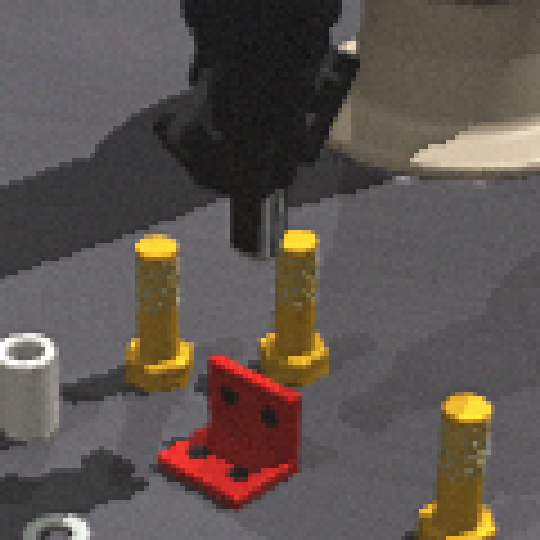

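Call:
jog_arm(
  moves=[
    [[0,-0.03,0,0,0,0,0],[0,-0.03,0,0,0,0,0],[0,-0.03,0,0,0,0,0],[0,-0.03,0,0,0,0,0],[0,-0.03,0,0,0,0,0],[0,-0.03,0,1.3,0,0,0],[0,-0.03,0,2.2,0,0,0],[0,-0.03,0,2.8,0,0,0],[0,-0.03,0,3.1,0,0,0],[0,-0.03,0,3.4,0,0,0],[0,-0.03,0,3.4,0,0,0]],
  ],
)

```text
t: 5.5
tool_pos: [466.1, 6.0, -11.1]
tool_rot: [0.831, 0.556, -0.0, -0.0]
contact_force: [-0.2, -0.2, 0.0]
opening: 1.001
finger_force: 0.0
```

Run:
```python
from h import *
np.set_printoptions(precision=0,suppress=True)
f=grab_frame("scene");W=world(f)
cv2.imwrite("pics/s4.png",cv2.resize(f["img"][110:230,245:365,::-1],None,fx=4.5,fy=4.5,interpolation=0))
```

```text
(no output)
```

View pics/s4.png

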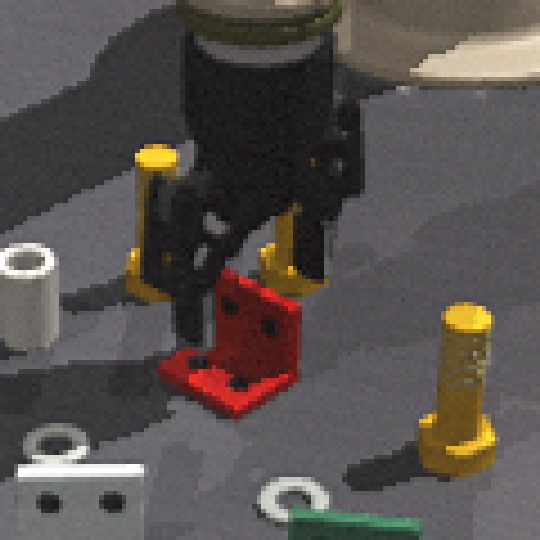

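Call:
jog_arm(
  moves=[
    [[0,-0.03,-0.03,0.2,0,0,0],[1,-0.03,-0.03,0.2,0,0,0],[1,-0.03,-0.03,0.2,0,0,0],[1,-0.03,-0.03,0.2,0,0,0],[1,-0.03,-0.03,0.2,0,0,0],[1,-0.03,-0.03,0.2,0,0,0],[1,-0.03,-0.03,0.2,0,0,0],[1,-0.03,-0.03,0.2,0,0,0]],
  ],
  squeeze=60,
)

```text
t: 6.35
tool_pos: [465.3, 5.5, -16.3]
tool_rot: [0.832, 0.555, 0.0, 0.0]
contact_force: [0.4, -0.0, 5.7]
opening: 0.086
finger_force: 58.7
```

Run:
```python
from h import *
p=sense()["tool_pos"]
go(p[0],p[1],100)
go(564,305.3,100,-3.3)
```

```text
cur yaw -22.5 p [465.3   5.5 -16.3] row [0.001, 0.002, -3.878, 0.001, -0.0, 0.0] dist 116
cur yaw -22.5 p [465.3   5.5 -16.3] row [10.493, -0.787, -3.875, 0.001, -0.0, -0.336] dist 336
```

Call:
jog_arm(
  moves=[
    [[1,0,0,-1.0,0,0,0],[1,0,0,-2.4,0,0,0],[1,0,0,-3.87,0,0,0],[1,10.5,-0.8,-3.87,0,0,-0.336],[1,10.5,-0.8,-3.87,0,0,-0.336],[1,10.5,-0.8,-3.87,0,0,-0.336],[1,10.5,-0.8,-3.87,0,0,-0.336],[1,10.5,-0.8,-3.87,0,0,-0.336],[1,10.5,-0.8,-3.87,0,0,-0.336],[1,10.5,-0.8,-3.87,0,0,-0.336],[1,10.5,-0.8,-3.87,0,0,-0.336],[1,10.5,-0.8,-3.87,0,0,-0.336]],
  ],
)

```text
t: 7.55
tool_pos: [562.5, 304.4, 98.5]
tool_rot: [0.727, 0.687, -0.001, 0.0]
contact_force: [0.4, -0.4, -3.1]
opening: 0.084
finger_force: 59.4
```

Run:
```python
from h import *
go(564,305.3,-12.5,-3.3)
print(sense()["opening"])
```

```text
cur yaw -3.3 p [562.5 304.4  98.5] row [0.04, 0.054, 3.701, -0.002, 0.002, 0.001] dist 111
0.08376278900800412
```

Call:
jog_arm(
  moves=[
    [[1,0.04,0.05,1.4,0,0,0],[1,0.04,0.05,2.6,0,0,0],[1,0.04,0.05,3.2,0,0,0],[1,0.04,0.05,3.5,0,0,0],[1,0.04,0.05,3.65,0,0,0],[1,0.04,0.05,3.7,0,0,0],[1,0.04,0.05,3.7,0,0,0]],
  ],
)

```text
t: 8.25
tool_pos: [565.6, 306.7, -10.5]
tool_rot: [0.727, 0.687, 0.001, 0.0]
contact_force: [-0.1, -0.5, -3.5]
opening: 0.083
finger_force: 59.3
```

Call:
jog_arm(
  moves=[
    [[1,0,0,0.06,0,0,0],[1,0,0,0.09,0,0,0],[1,0,0,0.09,0,0,0]],
  ],
)

```text
t: 8.55
tool_pos: [565.5, 306.9, -13.2]
tool_rot: [0.727, 0.687, 0.001, 0.0]
contact_force: [-1.0, -1.1, 3.5]
opening: 0.083
finger_force: 60.4
```

Call:
jog_arm(
  moves=[
    [[0.5,0,0,0.05,0,0,0],[0.5,0,0,0.05,0,0,0],[0.5,0,0,0.05,0,0,0],[0.5,0,0,0.05,0,0,0],[0.5,0,0,-0.8,0,0,0],[0.5,0,0,-2.4,0,0,0],[0,0,0,-4,0,0,0],[0,0,0,-4,0,0,0]],
  ],
)

```text
t: 9.35
tool_pos: [568.0, 308.9, 112.2]
tool_rot: [0.727, 0.687, 0.005, 0.001]
contact_force: [-0.3, 0.3, -0.5]
opening: 0.821
finger_force: 0.0
```

Run:
```python
from h import *
go(506.8,130.7,106,-3.3)
f=grab_frame("scene");W=world(f);print(cleat(W,585,304,3))
```

```text
cur yaw -3.3 p [568.  308.9 112.2] row [-6.05, -1.697, 0.16, 0.008, -0.006, 0.0] dist 189
(array([566.06414795, 306.65185547]), (59.56982421875, 10.698262214660645), array([ 0.99929195, -0.03762438]), np.float64(-2.1562271118164085))
```

Call:
jog_arm(
  moves=[
    [[0,-6.05,-1.65,0.16,0,0,0],[0,-6.05,-1.65,0.16,0,0,0],[0,-6.05,-1.65,0.16,0,0,0],[0,-6.05,-1.65,0.16,0,0,0],[0,-6.05,-1.65,0.16,0,0,0],[0,-6.05,-1.65,0.16,0,0,0]],
  ],
)

```text
t: 10.0
tool_pos: [505.0, 127.5, 100.5]
tool_rot: [0.728, 0.686, -0.0, -0.0]
contact_force: [0.5, 0.8, 0.6]
opening: 0.999
finger_force: 0.0
```

Run:
```python
from h import *
go(506.8,130.7,19,-3.3)
```

```text
cur yaw -3.4 p [505.  127.5 100.5] row [0.111, 0.057, 2.717, -0.001, 0.0, -0.001] dist 82
```

Call:
jog_arm(
  moves=[
    [[0,0.11,0.05,1.2,0,0,0],[0,0.11,0.05,2.1,0,0,0],[0,0.11,0.05,2.7,0,0,0],[0,0.11,0.05,2.7,0,0,0],[1,0.11,0.05,2.7,0,0,0],[1,0.11,0.05,2.7,0,0,0],[1,0.11,0.05,2.7,0,0,0],[1,0.11,0.05,2.7,0,0,0],[1,0.11,0.05,2.7,0,0,0],[1,0.11,0.05,2.7,0,0,0]],
  ],
  squeeze=60,
)

```text
t: 11.0
tool_pos: [507.3, 131.6, 20.9]
tool_rot: [0.727, 0.687, 0.001, 0.0]
contact_force: [-1.4, 0.2, 6.3]
opening: 0.264
finger_force: 58.4
```

Run:
```python
from h import *
go(450.2,311.9,90,-3.3)
```

```text
cur yaw -3.3 p [507.3 131.6  20.9] row [5.892, -2.241, -2.303, 0.001, -0.0, 0.0] dist 201
```

Call:
jog_arm(
  moves=[
    [[1,0,0,-1.0,0,0,0],[1,0,0,-2.3,0,0,0],[1,5.9,-2.24,-2.3,0,0,0],[1,5.9,-2.24,-2.3,0,0,0],[1,5.9,-2.24,-2.3,0,0,0],[1,5.9,-2.24,-2.3,0,0,0],[1,5.9,-2.24,-2.3,0,0,0],[1,5.9,-2.24,-2.3,0,0,0],[1,5.9,-2.24,-2.3,0,0,0]],
  ],
)

```text
t: 11.9
tool_pos: [450.1, 310.7, 88.9]
tool_rot: [0.727, 0.686, -0.001, 0.0]
contact_force: [-0.1, -0.3, -3.9]
opening: 0.263
finger_force: 59.9
```

Run:
```python
from h import *
go(450.2,311.9,26,-3.3)
```

```text
cur yaw -3.3 p [450.1 310.7  88.9] row [0.044, 0.002, 2.096, -0.0, 0.001, -0.0] dist 63
```

Call:
jog_arm(
  moves=[
    [[1,0,0,1.2,0,0,0],[1,0,0,1.8,0,0,0],[1,0,0,2.05,0,0,0],[1,0,0,2.12,0,0,0],[1,0,0,2.18,0,0,0],[1,0,0,2.18,0,0,0]],
  ],
)

```text
t: 12.5
tool_pos: [450.5, 312.1, 24.3]
tool_rot: [0.727, 0.686, 0.001, 0.0]
contact_force: [0.0, 0.7, -4.1]
opening: 0.262
finger_force: 60.5
```

Call:
jog_arm(
  moves=[
    [[1,0,0,0.04,0,0,0],[1,0,0,0.07,0,0,0],[1,0,0,0.07,0,0,0]],
  ],
)

```text
t: 12.8
tool_pos: [450.6, 312.4, 23.9]
tool_rot: [0.727, 0.687, 0.001, 0.001]
contact_force: [-3.5, -3.3, 18.8]
opening: 0.259
finger_force: 63.0
```

Call:
jog_arm(
  moves=[
    [[0.55,0,0,0,0,0,0],[0.45,0,0,-0.03,0,0,0],[0.45,0,0,-0.03,0,0,0],[0.45,0,0,-0.03,0,0,0],[0.45,0,0,-0.7,0,0,0],[0.45,0,0,-2,0,0,0],[0.3,0,0,-3,0,0,0],[0.3,0,0,-3,0,0,0]],
  ],
)

```text
t: 13.6
tool_pos: [451.6, 313.5, 115.0]
tool_rot: [0.727, 0.687, 0.003, 0.0]
contact_force: [0.2, 1.5, 0.0]
opening: 0.7
finger_force: 0.0
```

Run:
```python
from h import *
go(484,-120.5,100,86.7)
f=grab_frame("scene");W=world(f);print(ring(W,450,312,80,95), ring(W,450,312,10,17,30))
```

```text
cur yaw -3.3 p [451.6 313.5 115. ] row [-14.382, 1.905, 0.452, 0.006, 0.0, -1.571] dist 435
((450.5541076660156, 310.32373046875), 12.93790340423584) ((448.4895324707031, 310.99505615234375), 39.05485916137695)
```

Call:
jog_arm(
  moves=[
    [[0,-14.38,1.95,0.45,0,0,-1.57],[0,-14.38,1.95,0.45,0,0,-1.57],[0,-14.38,1.95,0.45,0,0,-1.57],[0,-14.38,1.95,0.45,0,0,-1.57],[0,-14.38,1.95,0.45,0,0,-1.57],[0,-14.38,1.95,0.45,0,0,-1.57],[0,-14.38,1.95,0.45,0,0,-1.57],[0,-14.38,1.95,0.45,0,0,-1.57],[0,-14.38,1.95,0.45,0,0,-1.57],[0,-14.38,1.95,0.45,0,0,-1.57],[0,-14.38,1.95,0.45,0,0,-1.57],[0,-14.38,1.95,0.45,0,0,-1.57]],
  ],
)

```text
t: 14.85
tool_pos: [483.0, -122.2, 96.7]
tool_rot: [0.029, 1.0, 0.001, -0.001]
contact_force: [-0.4, 0.7, -0.1]
opening: 0.999
finger_force: 0.0
```

Run:
```python
from h import *
go(484,-120.5,-13,86.7)
print(sense()["joint_positions"].round(2))
```

```text
cur yaw 86.7 p [ 483.  -122.2   96.7] row [-0.039, 0.052, 3.657, 0.002, -0.002, -0.0] dist 110
[ 0.7   0.61 -0.82  2.17  0.74  0.67  0.88]
```

Call:
jog_arm(
  moves=[
    [[0,-0.03,0.05,1.4,0,0,0],[0,-0.03,0.05,2.6,0,0,0],[0,-0.03,0.05,3.3,0,0,0],[0,-0.03,0.05,3.65,0,0,0],[0,-0.03,0.05,3.65,0,0,0],[1,-0.03,0.05,3.65,0,0,0],[1,-0.03,0.05,3.65,0,0,0],[1,-0.03,0.05,3.65,0,0,0],[1,-0.03,0.05,3.65,0,0,0],[1,-0.03,0.05,3.65,0,0,0],[1,-0.03,0.05,3.65,0,0,0]],
  ],
  squeeze=35,
)

```text
t: 15.95
tool_pos: [485.1, -120.7, -10.7]
tool_rot: [0.029, 1.0, -0.0, 0.001]
contact_force: [-0.5, -1.0, 6.9]
opening: 0.375
finger_force: 34.5
```

Run:
```python
from h import *
go(512.1,308.3,110,86.7)
```

```text
cur yaw 86.7 p [ 485.1 -120.7  -10.7] row [-0.07, 14.328, -4.03, -0.0, 0.001, -0.001] dist 447
```

Call:
jog_arm(
  moves=[
    [[1,0,0,-1.2,0,0,0],[1,0,0,-2.6,0,0,0],[1,0,0,-4.0,0,0,0],[1,-0.07,14.33,-4,0,0,0],[1,-0.07,14.33,-4,0,0,0],[1,-0.07,14.33,-4,0,0,0],[1,-0.07,14.33,-4,0,0,0],[1,-0.07,14.33,-4,0,0,0],[1,-0.07,14.33,-4,0,0,0],[1,-0.07,14.33,-4,0,0,0],[1,-0.07,14.33,-4,0,0,0],[1,-0.07,14.33,-4,0,0,0]],
  ],
)

```text
t: 17.15
tool_pos: [511.1, 313.2, 109.2]
tool_rot: [0.028, 1.0, 0.001, 0.0]
contact_force: [0.9, -0.6, -0.4]
opening: 0.377
finger_force: 35.3
```

Run:
```python
from h import *
go(512.1,308.3,-6,86.7)
```

```text
cur yaw 86.8 p [511.1 313.2 109.2] row [-0.04, -0.171, 3.84, 0.003, 0.0, 0.002] dist 115
```

Call:
jog_arm(
  moves=[
    [[1,0,-0.05,1.4,0,0,0],[1,0,-0.05,2.6,0,0,0],[1,0,-0.05,3.3,0,0,0],[1,0,-0.05,3.6,0,0,0],[1,0,-0.05,3.8,0,0,0],[1,0,-0.05,3.87,0,0,0],[1,0,-0.05,3.87,0,0,0]],
  ],
)

```text
t: 17.85
tool_pos: [512.1, 307.2, -6.8]
tool_rot: [0.029, 1.0, 0.0, 0.0]
contact_force: [0.1, -0.3, -0.6]
opening: 0.374
finger_force: 35.3
```

Call:
jog_arm(
  moves=[
    [[1,0,0,0.04,0,0,0],[1,0,0,0.07,0,0,0],[1,0,0,0.07,0,0,0]],
  ],
)

```text
t: 18.15
tool_pos: [512.3, 307.4, -7.7]
tool_rot: [0.029, 1.0, 0.0, 0.001]
contact_force: [-2.2, -2.6, 13.5]
opening: 0.373
finger_force: 36.9
```

Call:
jog_arm(
  moves=[
    [[0.45,0,0,0,0,0,0],[0.4,0,0,-0.03,0,0,0],[0.4,0,0,-0.03,0,0,0],[0.4,0,0,-0.03,0,0,0],[0.4,0,0,-0.6,0,0,0],[0.4,0,0,-2,0,0,0],[0.3,0,0,-4,0,0,0],[0.3,0,0,-4,0,0,0]],
  ],
)

```text
t: 18.95
tool_pos: [513.0, 309.1, 115.0]
tool_rot: [0.029, 1.0, 0.002, 0.002]
contact_force: [-0.1, 0.5, 0.3]
opening: 0.704
finger_force: 0.0
```

Run:
```python
from h import *
go(643.8,-18,100,21.5)
f=grab_frame("scene");W=world(f);print(ring(W,450,312,80,95), ring(W,512,308,48,60))
```

```text
cur yaw 86.7 p [513.  309.1 115. ] row [-4.978, -10.638, 0.478, 0.006, 0.002, 1.138] dist 353
((449.68109130859375, 308.7458801269531), 13.476024627685547) ((511.9691467285156, 305.93902587890625), 17.923038482666016)
```

Call:
jog_arm(
  moves=[
    [[0,-4.98,-10.6,0.45,0,0,1.138],[0,-4.98,-10.6,0.45,0,0,1.138],[0,-4.98,-10.6,0.45,0,0,1.138],[0,-4.98,-10.6,0.45,0,0,1.138],[0,-4.98,-10.6,0.45,0,0,1.138],[0,-4.98,-10.6,0.45,0,0,1.138],[0,-4.98,-10.6,0.45,0,0,1.138],[0,-4.98,-10.6,0.45,0,0,1.138],[0,-4.98,-10.6,0.45,0,0,1.138],[0,-4.98,-10.6,0.45,0,0,1.138]],
  ],
)

```text
t: 20.0
tool_pos: [641.6, -17.8, 96.0]
tool_rot: [0.561, 0.828, -0.0, -0.001]
contact_force: [0.4, 0.2, -1.2]
opening: 1.0
finger_force: 0.0
```

Run:
```python
from h import *
go(643.8,-18,-18,21.5)
```

```text
cur yaw 21.7 p [641.6 -17.8  96. ] row [-0.035, 0.069, 3.799, -0.001, -0.001, 0.004] dist 114
```

Call:
jog_arm(
  moves=[
    [[0,-0.03,0.05,1.4,0,0,0],[0,-0.03,0.05,2.6,0,0,0],[0,-0.03,0.05,3.3,0,0,0],[0,-0.03,0.05,3.65,0,0,0],[0,-0.03,0.05,3.75,0,0,0],[1,-0.03,0.05,3.75,0,0,0],[1,-0.03,0.05,3.75,0,0,0],[1,-0.03,0.05,3.75,0,0,0],[1,-0.03,0.05,3.75,0,0,0],[1,-0.03,0.05,3.75,0,0,0],[1,-0.03,0.05,3.75,0,0,0],[1,-0.03,0.05,3.75,0,0,0]],
  ],
  squeeze=60,
)

```text
t: 21.2
tool_pos: [644.3, -19.5, -15.0]
tool_rot: [0.563, 0.826, 0.0, 0.0]
contact_force: [-0.8, -0.6, 5.8]
opening: 0.081
finger_force: 60.1
```

Run:
```python
from h import *
# leg plane at bay centre - 21 along +x
go(566.1-21,-277.9,100,0)
```

```text
cur yaw 21.5 p [644.3 -19.5 -15. ] row [-6.805, -6.229, -3.834, 0.0, 0.0, 0.375] dist 300
```

Call:
jog_arm(
  moves=[
    [[1,0,0,-1.2,0,0,0],[1,0,0,-2.6,0,0,0],[1,0,0,-3.83,0,0,0],[1,-6.8,-6.23,-3.83,0,0,0.375],[1,-6.8,-6.23,-3.83,0,0,0.375],[1,-6.8,-6.23,-3.83,0,0,0.375],[1,-6.8,-6.23,-3.83,0,0,0.375],[1,-6.8,-6.23,-3.83,0,0,0.375],[1,-6.8,-6.23,-3.83,0,0,0.375],[1,-6.8,-6.23,-3.83,0,0,0.375],[1,-6.8,-6.23,-3.83,0,0,0.375]],
  ],
)

```text
t: 22.3
tool_pos: [544.1, -278.1, 98.8]
tool_rot: [0.708, 0.706, -0.0, -0.001]
contact_force: [0.2, 0.7, -4.4]
opening: 0.084
finger_force: 59.6
```

Run:
```python
from h import *
go(545.1,-277.9,-12,0)
```

```text
cur yaw -0.1 p [ 544.1 -278.1   98.8] row [0.004, 0.036, 3.692, -0.001, -0.001, -0.002] dist 111
```

Call:
jog_arm(
  moves=[
    [[1,0,0.03,1.4,0,0,0],[1,0,0.03,2.6,0,0,0],[1,0,0.03,3.2,0,0,0],[1,0,0.03,3.5,0,0,0],[1,0,0.03,3.65,0,0,0],[1,0,0.03,3.7,0,0,0],[1,0,0.03,3.7,0,0,0]],
  ],
)

```text
t: 23.0
tool_pos: [546.5, -277.5, -11.0]
tool_rot: [0.707, 0.707, 0.0, 0.001]
contact_force: [-0.6, -0.4, -4.7]
opening: 0.083
finger_force: 59.5
```

Call:
jog_arm(
  moves=[
    [[1,0,0,0.05,0,0,0],[1,0,0,0.08,0,0,0],[1,0,0,0.08,0,0,0]],
  ],
)

```text
t: 23.3
tool_pos: [546.6, -277.9, -12.1]
tool_rot: [0.707, 0.707, 0.0, 0.001]
contact_force: [-2.7, 1.6, 9.8]
opening: 0.083
finger_force: 61.7
```

Seated. Release, rise, then on to the blue bolt.

Call:
jog_arm(
  moves=[
    [[0.5,0,0,0,0,0,0],[0.5,0,0,0,0,0,0],[0.5,0,0,0,0,0,0],[0.5,0,0,0,0,0,0],[0.5,0,0,-0.8,0,0,0],[0.5,0,0,-2.4,0,0,0],[0,0,0,-4,0,0,0],[0,0,0,-4,0,0,0]],
  ],
)

```text
t: 24.1
tool_pos: [549.1, -278.6, 111.8]
tool_rot: [0.707, 0.707, 0.002, 0.004]
contact_force: [1.0, -0.3, -0.5]
opening: 0.822
finger_force: 0.0
```

Run:
```python
from h import *
go(649.5,-142.3,108,0)
f=grab_frame("scene");W=world(f);print(cleat(W,566,-278,3),ring(W,649,-142,80,95))
```

```text
cur yaw -0.0 p [ 549.1 -278.6  111.8] row [4.546, 3.343, 0.137, 0.008, 0.003, -0.0] dist 169
(array([ 547.27526855, -276.90988159]), (61.83079528808594, 10.91130256652832), array([ 0.99978917, -0.02053313]), np.float64(-1.1765441894531288)) ((650.8165893554688, -143.248291015625), 12.170774459838867)
```

Call:
jog_arm(
  moves=[
    [[0,4.55,3.38,0.1,0,0,0],[0,4.55,3.38,0.1,0,0,0],[0,4.55,3.38,0.1,0,0,0],[0,4.55,3.38,0.1,0,0,0],[0,4.55,3.38,0.1,0,0,0],[0,4.55,3.38,0.1,0,0,0]],
  ],
)

```text
t: 24.75
tool_pos: [646.4, -141.0, 101.5]
tool_rot: [0.707, 0.707, -0.001, -0.001]
contact_force: [-0.0, -0.6, -0.4]
opening: 0.999
finger_force: 0.0
```

Run:
```python
from h import *
go(649.5,-142.3,19,0)
```

```text
cur yaw 0.1 p [ 646.4 -141.   101.5] row [-0.043, 0.11, 2.75, -0.002, 0.0, 0.001] dist 83
```

Call:
jog_arm(
  moves=[
    [[0,-0.04,0.09,1.2,0,0,0],[0,-0.04,0.09,2.1,0,0,0],[0,-0.04,0.09,2.7,0,0,0],[0,-0.04,0.09,2.7,0,0,0],[1,-0.04,0.09,2.7,0,0,0],[1,-0.04,0.09,2.7,0,0,0],[1,-0.04,0.09,2.7,0,0,0],[1,-0.04,0.09,2.7,0,0,0],[1,-0.04,0.09,2.7,0,0,0],[1,-0.04,0.09,2.7,0,0,0]],
  ],
  squeeze=60,
)

```text
t: 25.75
tool_pos: [650.2, -142.5, 22.9]
tool_rot: [0.707, 0.707, 0.0, 0.0]
contact_force: [-2.2, 0.4, 5.0]
opening: 0.262
finger_force: 58.4
```

Run:
```python
from h import *
go(431.1,-277.8,100,0)
```

```text
cur yaw -0.0 p [ 650.2 -142.5   22.9] row [-4.512, -7.301, -2.574, 0.001, 0.001, -0.0] dist 269
```

Call:
jog_arm(
  moves=[
    [[1,0,0,-1.0,0,0,0],[1,0,0,-2.5,0,0,0],[1,-4.5,-7.3,-2.5,0,0,0],[1,-4.5,-7.3,-2.5,0,0,0],[1,-4.5,-7.3,-2.5,0,0,0],[1,-4.5,-7.3,-2.5,0,0,0],[1,-4.5,-7.3,-2.5,0,0,0],[1,-4.5,-7.3,-2.5,0,0,0],[1,-4.5,-7.3,-2.5,0,0,0],[1,-4.5,-7.3,-2.5,0,0,0]],
  ],
)

```text
t: 26.75
tool_pos: [432.2, -276.9, 97.2]
tool_rot: [0.707, 0.707, 0.001, 0.001]
contact_force: [1.8, -0.1, -3.6]
opening: 0.26
finger_force: 60.1
```

Run:
```python
from h import *
go(431.1,-277.8,28,0)
```

```text
cur yaw 0.0 p [ 432.2 -276.9   97.2] row [-0.029, -0.041, 2.306, 0.002, -0.0, 0.0] dist 69
```

Call:
jog_arm(
  moves=[
    [[1,0,-0.03,1.2,0,0,0],[1,0,-0.03,1.9,0,0,0],[1,0,-0.03,2.2,0,0,0],[1,0,-0.03,2.32,0,0,0],[1,0,-0.03,2.38,0,0,0],[1,0,-0.03,2.38,0,0,0]],
  ],
)

```text
t: 27.35
tool_pos: [431.0, -277.1, 26.2]
tool_rot: [0.707, 0.707, 0.0, 0.001]
contact_force: [-0.6, -0.5, -3.2]
opening: 0.261
finger_force: 60.5
```

Call:
jog_arm(
  moves=[
    [[1,0,0,0.04,0,0,0],[1,0,0,0.06,0,0,0],[1,0,0,0.06,0,0,0]],
  ],
)

```text
t: 27.65
tool_pos: [430.9, -277.6, 25.7]
tool_rot: [0.707, 0.707, 0.0, 0.001]
contact_force: [-3.2, 3.2, 18.1]
opening: 0.262
finger_force: 62.8
```

Call:
jog_arm(
  moves=[
    [[0.55,0,0,0,0,0,0],[0.45,0,0,-0.03,0,0,0],[0.45,0,0,-0.03,0,0,0],[0.45,0,0,-0.03,0,0,0],[0.45,0,0,-0.7,0,0,0],[0.45,0,0,-2,0,0,0],[0.4,0,0,-4,0,0,0],[0.4,-7,0,-4,0,0,0],[0.4,-7,0,-4,0,0,0],[0.4,-7,0,-4,0,0,0],[0.4,-7,0,-4,0,0,0],[0.4,-7,0,-4,0,0,0]],
  ],
)

```text
t: 28.85
tool_pos: [427.9, -494.1, 143.2]
tool_rot: [0.71, 0.705, -0.001, 0.001]
contact_force: [0.1, 0.9, -0.9]
opening: 0.599
finger_force: 0.0
```

Run:
```python
from h import *
np.set_printoptions(precision=1,suppress=True)
f=grab_frame("top");W=world(f);cv2.imwrite("pics/tend.png",f["img"][:,:,::-1])
g=grab_frame("scene");V=world(g);cv2.imwrite("pics/send.png",g["img"][:,:,::-1])
for X in(W,V):
    print("red",cleat(X,585,304,3,50)[::3],"galv",cleat(X,566,-278,3,50)[::3],"green",cleat(X,645,114)[::3])
    print("gold",ring(X,450,312,82,97),"blue",ring(X,431,-278,82,97),"sp",ring(X,512,307,48,62,40))
```

```text
red (array([565.1, 308.3]), np.float64(-2.7983398437500053)) galv (array([ 546.4, -275.1]), np.float64(-0.19601440429687586)) green (array([632. , 114.9]), np.float64(10.937514305114746))
gold ((450.00433349609375, 311.3778381347656), 12.136983871459961) blue ((430.4161376953125, -276.4781188964844), 12.158859252929688) sp ((510.6807861328125, 308.44012451171875), 17.01438331604004)
red (array([566.6, 306.6]), np.float64(-2.9331893920898513)) galv (array([ 546.2, -277. ]), np.float64(1.145591378211975)) green (array([633. , 113.2]), np.float64(13.369856834411623))
gold ((451.3219299316406, 309.00244140625), 12.910689353942871) blue ((432.38983154296875, -277.8670654296875), 12.660412788391113) sp ((512.108642578125, 305.4200134277344), 18.28959846496582)
```

View pics/tend.png

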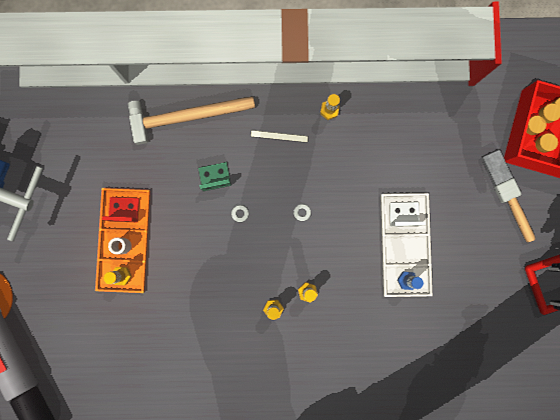

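View pics/send.png

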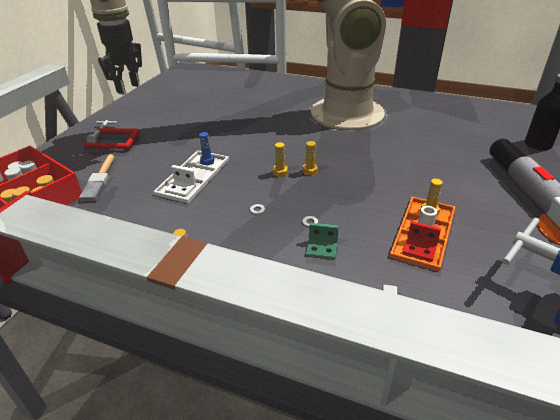

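The pictures show both kits in place. In the top view the red cleat is at (124,208), the spacer at (117,246), the gold bolt at (117,276), the galvanised cleat at (406,213) and the blue bolt at (411,281). The green cleat is untouched at (214,175), and the arm is clear.

```bash
python3 -c "
from cell import *
print(finish_job())"
```

```text
the job is handed in; nothing more can be done
None
```

Both kits are made up and handed in at about 29 s: final camera views show every part upright in its bay and the green cleat unmoved, though the first grasp closed on top of the red cleat (reported tool height about 34 mm too low) and I corrected for that offset.

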